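# Make the radiator leak-test manifold ready

### The job

Make the radiator leak-test manifold ready: first try its air-inlet coupler by pulling the spring sleeve fully back towards the bulkhead, then let go of it there so that it snaps forward by itself. Then blank the outlets in number order, the number being the dots on each block: the small brass plug into outlet one, then the medium plug into outlet two, then the large plug into outlet three, each upright with its flange flat on the block and let go before the next. Leave everything else on the bench where it is.

Things in the scene. Friction and masses are not known exactly. Their poses are not given: they have to be found in the camera images.
- manifold: Fixed leak-test manifold: grey base 100 (x) x 270 (y) x 12, copper pipe along its near edge. Origin on the table under the coupler's axis; y runs along the row of outlets to the air coupler at the +y end, x away from the robot, z up. Three aluminium outlet blocks at y = -120, -43, +34 in any order. A bulkhead 74 high (the highest part), faces at y = 95 and 109, carries the coupler.
- sleeve (a joint): Spring sleeve of the inlet coupler, m: 0 = fully forward (rest), 0.014 = fully back against its stop. Back is along the manifold's -y, towards the bulkhead. The spring pushes it forward with about 4 N at 0 and 9.6 N at the stop; let go, it snaps forward by itself in about 0.2 s.
- sleeve_mid (a point): Middle of the sleeve, on its axis; moves with it. Steel cylinder with dark rings, 32 dia, 34 long, axis level along the manifold's y, 52 above the table, at manifold y = 165 at rest. Axes parallel to the manifold's. It slides on the coupler body, 22 dia, which runs from the bulkhead to y = 201; clear space at both sides and below.
- outlet_1 (a point): Centre of the mouth of the pocket in outlet block number 1, the block with one black dot on its top (12 dia, 40 from the pocket centre, on the side away from the robot). Aluminium block 92 (x) x 72 (y), top 46 above the table; blind round pocket 36 dia, 22 deep, vertical. Axes parallel to the manifold's.
- outlet_2 (a point): Centre of the mouth of the pocket in outlet block number 2, the block with two black dots on its top (12 dia, 40 from the pocket centre, on the side away from the robot). Aluminium block 92 (x) x 72 (y), top 46 above the table; blind round pocket 36 dia, 22 deep, vertical. Axes parallel to the manifold's.
- outlet_3 (a point): Centre of the mouth of the pocket in outlet block number 3, the block with three black dots on its top (12 dia, 40 from the pocket centre, on the side away from the robot). Aluminium block 92 (x) x 72 (y), top 46 above the table; blind round pocket 36 dia, 22 deep, vertical. Axes parallel to the manifold's.
- plug_small: The small brass blanking plug, loose, standing on its stem. From below: stem 30 dia x 16, flange 50 dia x 8 (z 16 to 24), round grip knob 18 dia x 24 (z 24 to 48). Stem and flange are alike on all three plugs. Origin: centre of the stem's foot; z up the plug. Seated, the flange lies flat on the block and the origin is 16 below the mouth.
- plug_medium: The medium brass blanking plug, loose, standing on its stem. From below: stem 30 dia x 16, flange 50 dia x 8 (z 16 to 24), round grip knob 26 dia x 36 (z 24 to 60). Stem and flange are alike on all three plugs. Origin: centre of the stem's foot; z up the plug. Seated, the flange lies flat on the block and the origin is 16 below the mouth.
- plug_large: The large brass blanking plug, loose, standing on its stem. From below: stem 30 dia x 16, flange 50 dia x 8 (z 16 to 24), round grip knob 34 dia x 48 (z 24 to 72). Stem and flange are alike on all three plugs. Origin: centre of the stem's foot; z up the plug. Seated, the flange lies flat on the block and the origin is 16 below the mouth.
- nozzle: Bystander, loose: ceramic welding-torch nozzle, reddish brown, standing, 24 dia at foot, 42 tall; origin on its axis or at its middle, at its underside.
- barb: Bystander, loose: brass hose-barb fitting, standing, 26 dia at foot, 34 tall (narrow barbed neck, no flange: not a plug); origin on its axis or at its middle, at its underside.
- wrench: Bystander, loose: steel wrench lying flat, 180 long; origin about the middle of its length.
- brush: Bystander, loose: brush with a handle, lying, 200 long; origin about the middle of its length.
- tin: Bystander, loose: closed steel tin, 72 dia, 70 tall; origin on its axis or at its middle, at its underside.
- brick: Bystander, loose: reddish brown backing brick 60 x 100 x 30; origin on its axis or at its middle, at its underside.
Mind the look-alikes: they are no part of the job. Leave any pink or purple look-alike of the plug_large alone.

How it is judged:
By the outcome, as a careful person would: the job done as asked, in the order asked, and still so for the second after the job is handed in, with the robot touching nothing.
It also fails if it takes over 67 s, if anything falls off the work surface, if the arm or the gripper's body presses on something with over 40 N, if the wrist force passes 120 N, or if a joint passes its speed limit or range.

### The arm

A 6-joint arm with a two-finger parallel gripper is mounted at the origin on the work surface. World frame = base frame: x ahead of the robot, y to its left, z up, the work surface at z = 0. Lengths are in m, angles in rad, forces in N, time in s.
With the tool pointing down it reaches from about 0.35 to 0.85 m from the base axis. Payload 8.1 kg.
Tool frame: the origin (TCP) lies at the centre of the arm's flange, where the gripper is bolted on; the fingertips stand 186 mm ahead of it and the grasp point (between the pads) lies 167 mm ahead of it; z points along the fingers, y is the line along which they close (so a half turn about z gives the same grasp; the last joint's range is limited). The gripper opens to 93 mm and grips with 3 to 60 N. Pads are 15 mm wide; open, the fingers measure 128 mm over their backs; the gripper's body (75 mm by 188 mm) begins 65 mm behind the grasp point.
Start: joints at [1.084, 0.13, 1.488, -0, 1.523, -0.085], TCP at [0.235, 0.552, 0.405] pointing down, gripper open.
Joint ranges: [-2.96, 2.96], [-0.89, 2.26], [0.02, 2.5], [-1.34, 4.48], [0, 2.73], [-2.66, 2.66]. Speed limits (rad/s): [2.39, 2.39, 2.79, 3.14, 3.14, 3.14].

### API

Orientations are given as a rotation vector (axis times angle).
In Python, from plant import robot gives the robot as it stands.
- The arm moves only by the tool apply_moves, never from a script. Its argument "series" is a list of rows, each a list of 2 entries, a list of its own where there are three numbers: the shift along the tool's x, y, z in mm, then the turn, a rotation vector about the tool's x, y, z in rad. A call has 1 to 12 rows; each row shifts and turns the commanded pose from where the row before left it, along the tool's axes as they then stand; what a row does not reach is not made up. A row lasts 1/12 s, in which the tool goes at most 41.7 mm and 7.16 degrees, less where a joint would pass 70% of its speed; a pose out of reach is approached as far as the arm can. A call is refused whole if a number of a shift passes 41.7 or a number of a turn 0.125, either way. A call with a gripper value outside its range is refused whole. "claw" is the opening, from 0 (shut) to 1 (fully open), set as the call begins (left out, the last holds). The fingers move at their own pace and stop on an object; "newtons" is the grip in N (left out, the last holds). Time passes only in rows, so rows that do not move let the fingers close. It gives the time, the measured TCP pose, the force, the opening and the grip force at its end, in the units of the state.
- robot.read_state(): the state, without advancing time (a new reading comes with each control period).
- robot.read_camera(name): name is "scene" or "side" or "wrist"; returns (picture, depth): 384x512x3 uint8, blue, green, red; 384x512 float32, m along the optical axis (not along the pixel's ray), 0 where there is no reading.
- robot.calibration(name): a dict with "fx", "fy", "cx", "cy" (pixels), "D" ([k1, k2, p1, p2, k3] as OpenCV has them; the pictures are not rectified), "extrinsics" (4x4, takes a point from world to camera coordinates). Camera axes: x right, y down, z forward; pixel columns grow to the right and rows downward; lengths in m; the calibration is good to about 2 mm. A picture is of the moment at which its call begins: read the wrist's pose just before it. calibration takes no time and is no camera call; for the wrist camera it gives the pose at the moment of the call.
- robot.close_job(): hands the job in; it is judged then, once.
The state is a dict: "t": time; "q": joint angles; "dq": joint speeds; "joint_torque": joint torques, N m; "tool_pos": TCP position; "orientation": TCP orientation; "force": force on the tool from outside, world axes, zero at the start; "wrist_torque": the same for the moment, N m; "opening": finger opening in m; "gripper_force": force on a finger pad.
Only numpy, scipy, OpenCV 4.12 (cv2) and the standard library are available. Lean on these libraries where they do the work, as an engineer would, in place of code of your own. Each camera call takes 0.05 s, during which the arm holds its last target. There are 200 camera calls.

## Working session

There is one attempt and no reset: what is moved stays moved. The work goes in short steps, Python scripts to look and compute and a tool call to move; the robot and the scene stay as the last step left them, time stands still between calls to the robot, and variables do not carry over. Pictures are saved under pics/ and viewed, at most 10 in all, crops included, and the job is handed in when it is done.

Besides the shell and the picture viewer there is one more tool, called after "Call:" as name([rows], argument=value, ...), one row to a line, values as JSON. apply_moves: Moves the arm, as the interface text tells. Its arguments: {"type":"object","properties":{"series":{"type":"array"},"claw":{"type":"number"},"newtons":{"type":"number"}},"required":["series"]}

```bash
mkdir -p pics
cat > h.py <<'E'
import numpy as np, cv2
from plant import robot
from scipy.spatial.transform import Rotation as R
def snap(name,fn):
    p,d=robot.read_camera(name); cv2.imwrite(f'pics/{fn}.png',p); np.save(f'pics/{fn}.npy',d)
    return p,d
def cloud(name,d):
    c=robot.calibration(name); K=np.array([[c['fx'],0,c['cx']],[0,c['fy'],c['cy']],[0,0,1]])
    h,w=d.shape; u,v=np.meshgrid(np.arange(w),np.arange(h))
    n=cv2.undistortPoints(np.stack([u,v],-1).reshape(-1,1,2).astype(np.float64),K,np.array(c['D'])).reshape(h,w,2)
    P=np.dstack([n[...,0]*d,n[...,1]*d,d]); E=np.array(c['extrinsics'])
    W=(P-E[:3,3])@E[:3,:3]; W[d==0]=np.nan
    return W
E
python3 - <<'E'
from h import *
a,d=snap('scene','s0'); b,e=snap('side','d0')
np.save('pics/s0W.npy',cloud('scene',d)); np.save('pics/d0W.npy',cloud('side',e))
cv2.imwrite('pics/s0b.png',cv2.resize(a,(800,600),interpolation=cv2.INTER_CUBIC))
cv2.imwrite('pics/d0b.png',cv2.resize(b,(800,600),interpolation=cv2.INTER_CUBIC))
print(robot.read_state()); 
for n in('scene','side','wrist'): print(robot.calibration(n))
E
```

```text
{'t': 0.1, 'q': array([ 1.08362133e+00,  1.31090593e-01,  1.48915821e+00,  2.79140336e-05,
        1.52301042e+00, -8.53852635e-02]), 'dq': array([ 2.02481593e-04, -7.83843576e-04, -4.01009417e-03,  5.06043169e-05,
       -2.54845507e-04,  1.99307616e-03]), 'joint_torque': array([ 6.18411304e-04, -5.61342502e+01, -4.93094301e+01,  7.69434054e-02,
        2.93014117e-02, -4.53856387e-05]), 'tool_pos': array([0.23451037, 0.55205118, 0.40379582]), 'orientation': array([-6.26795776e-01, -3.07792145e+00,  2.49854082e-03]), 'force': array([-0.34332385, -0.39335272, -0.05036608]), 'wrist_torque': array([-0.03504391,  0.04217394,  0.01705485]), 'gripper_force': 0.0, 'opening': 0.09309429687437505}
{'fx': 446.3351524428914, 'fy': 446.3351524428914, 'cx': 263.5007506876629, 'cy': 197.96799941596925, 'D': array([-0.03985402,  0.        ,  0.        ,  0.        ,  0.        ]), 'extrinsics': array([[-0.59103587,  0.80659055, -0.00939624,  0.34578553],
       [ 0.52483749,  0.37568109, -0.76381236, -0.24623247],
       [-0.61255385, -0.456372  , -0.64536996,  1.56460477],
       [ 0.        ,  0
[... 218 characters left out ...]
), 'extrinsics': array([[ 0.93549432, -0.35299138,  0.01573112, -0.53668331],
       [-0.25744057, -0.71140889, -0.65392793,  0.19127286],
       [ 0.24202218,  0.60769604, -0.75639328,  1.09854594],
       [ 0.        ,  0.        ,  0.        ,  1.        ]])}
{'fx': 312.01332656916856, 'fy': 312.01332656916856, 'cx': 260.1301477492653, 'cy': 191.68075007768388, 'D': array([0.02397098, 0.        , 0.        , 0.        , 0.        ]), 'extrinsics': array([[ 0.39208795,  0.91992556, -0.002001  , -0.6002091 ],
       [ 0.88236486, -0.37546194,  0.28365576, -0.03246405],
       [ 0.26019088, -0.11298362, -0.95892409,  0.39180616],
       [ 0.        ,  0.        ,  0.        ,  1.        ]])}
```

View pics/s0b.png

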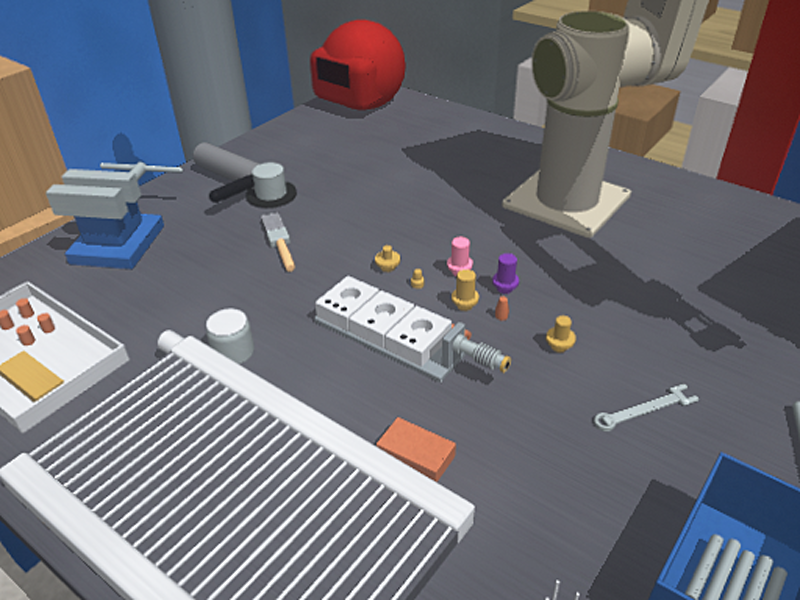

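View pics/d0b.png

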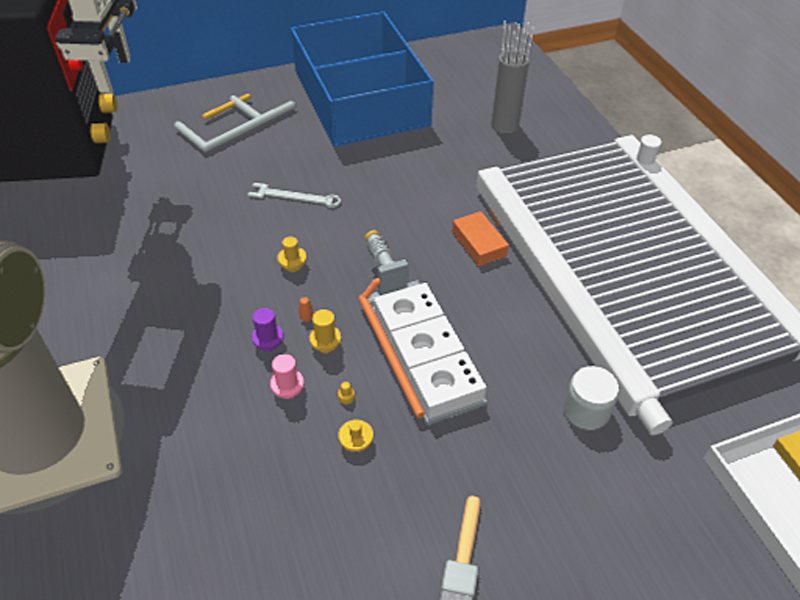

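The scene view shows the blocks from left to right as 3 dots (350,293), 1 dot (384,310) and 2 dots (422,325), with the coupler at (480,352). The side view shows the small plug at (357,435), medium at (291,255) and large at (323,330). It also shows the barb (346,392), nozzle (305,308), and pink and purple look-alikes (286,375) and (265,328). Next I measure these from the depth clouds.

```bash
cat > m.py <<'E'
from h import *
from scipy.optimize import least_squares
def circ(p):
    f=lambda x:np.hypot(p[:,0]-x[0],p[:,1]-x[1])-x[2]
    r=least_squares(f,[*p.mean(0),.02],loss='soft_l1',f_scale=.001); return r.x
def run(fn,W):
    im=cv2.imread(f'pics/{fn}.png'); hsv=cv2.cvtColor(im,cv2.COLOR_BGR2HSV)
    H,S,V=[hsv[...,i].astype(int) for i in range(3)]
    for nm,m in (('brass',(H>15)&(H<30)&(S>120)),('violet',(H>125)&(H<172)&(S>60)),('red',(H<12)&(S>120))):
        m=m&(W[...,2]>.004)&(W[...,2]<.1)&(np.hypot(W[...,0],W[...,1])<.95)&(W[...,0]>.1)
        n,l,st,_=cv2.connectedComponentsWithStats(m.astype(np.uint8))
        for i in range(1,n):
            if st[i,4]<25: continue
            p=W[l==i]; zt=np.percentile(p[:,2],97)
            t=p[p[:,2]>zt-.004]; q=p[(p[:,2]>.020)&(p[:,2]<.027)]
            print(fn,nm,'px',st[i,:2]+st[i,2:4]//2,st[i,4],'ztop',round(zt*1e3,1),'topc',(np.r_[(t.min(0)+t.max(0))[:2]/2]*1e3).round(1),'top size',(np.ptp(t,axis=0)[:2]*1e3).round(1),
              'fl c', ((q.min(0)+q.max(0))[:2]/2*1e3).round(1) if len(q)>5 else '', (np.ptp(q,axis=0)[:2]*1e3).round(1) if len(q)>5 else '')
if __name__=='__main__':
    for fn in('s0','d0'):
        W=np.load(f'pics/{fn}W.npy'); run(fn,W)
        # white block tops
        im=cv2.imread(f'pics/{fn}.png').astype(int)
        m=(abs(W[...,2]-.046)<.003)&(im.min(2)>150)&(np.hypot(W[...,0],W[...,1])<.9)
        n,l,st,c=cv2.connectedComponentsWithStats(m.astype(np.uint8))
        for i in range(1,n):
            if st[i,4]>150:
                p=W[l==i]; r=cv2.minAreaRect((p[:,:2]*1e3).astype(np.float32)); print(fn,'white',c[i].round(),st[i,4],'z',p[:,2].mean().round(4),'rect',np.round(r[0],1),np.round(r[1],1),round(r[2],2))
E
python3 m.py
```

```text
s0 brass px [248 165] 154 ztop 48.7 topc [ 432.9 -170.8] top size [18.8 16.3] fl c [ 435.2 -167.7] [47.5 49.9]
s0 brass px [267 178] 63 ztop 36.4 topc [447.  -90.7] top size [14.5 12.5] fl c [446.  -87.7] [ 9.2 10.9]
s0 brass px [297 185] 277 ztop 74.7 topc [445.7  16.7] top size [31.6 30.6] fl c [446.3  16.4] [44.1 48.5]
s0 brass px [359 213] 273 ztop 62.3 topc [441.2 209.4] top size [24.8 22.8] fl c [443.6 208.1] [44.4 48.4]
s0 brass px [323 233] 26 ztop 66.6 topc [582.6 178.7] top size [12.9  4. ] fl c  
s0 violet px [294 163] 270 ztop 75.3 topc [364.4 -46.3] top size [31.6 32.6] fl c [368.  -48.7] [47.2 51.2]
s0 violet px [323 175] 300 ztop 73.3 topc [360.   50.3] top size [29.5 30.6] fl c [361.1  51.4] [44.2 49. ]
s0 red px [321 197] 92 ztop 43.6 topc [432.7  88.6] top size [12.9 11.6] fl c [436.5  88.7] [13.6 17.2]
s0 red px [266 287] 1040 ztop 33.1 topc [775.6 146.5] top size [ 65.4 103. ] fl c [777.  150.6] [62.2 96.8]
s0 white [246. 201.] 1393 z 0.0466 rect [585.7 -62.4] [ 97.9 229.1] 1.63
d0 brass px [69 66] 117 ztop 98.6 topc [196.9 687.5] top size [28.5 27.5] fl c  
d0 br
[... 605 characters left out ...]
.2 48. ]
d0 brass px [302 340] 59 ztop 20.2 topc [ 533.3 -363.4] top size [51.3 73.5] fl c  
d0 violet px [171 210] 409 ztop 74.3 topc [358.9  47.7] top size [32.6 33.9] fl c [359.4  43.8] [48.4 46.4]
d0 violet px [184 241] 386 ztop 74.5 topc [366.  -50.6] top size [30.9 32.3] fl c [365.5 -53.2] [48.8 43. ]
d0 red px [308 152] 731 ztop 33.6 topc [774.6 142.3] top size [ 69.4 100.7] fl c [774.6 142.9] [ 64.9 107.6]
d0 red px [251 222] 345 ztop 47.9 topc [550.1  77.8] top size [15.5 11.6] fl c [530.7 -47.2] [ 17.5 251.1]
d0 red px [196 197] 89 ztop 42.8 topc [430.8  82.8] top size [12.7 17.2] fl c [430.5  75.4] [19.3  8.8]
d0 white [274. 220.] 2045 z 0.0463 rect [588.1 -64. ] [ 92.9 229.4] 1.7
```

```bash
cat > plan.py <<'E'
import sys
from h import *
# usage: plan.py x y z(grasp pt, mm) yaw(deg of tool y in world) ; z is grasp-point height, tool down
def plan(x,y,z,yaw,n=None):
    s=robot.read_state(); p=s['tool_pos']*1e3; r=R.from_rotvec(s['orientation'])
    a=np.radians(yaw); ty=np.array([np.cos(a),np.sin(a),0]); tz=np.array([0,0,-1.]); T=R.from_matrix(np.c_[np.cross(ty,tz),ty,tz])
    t=np.array([x,y,z+167]); rv=(r.inv()*T).as_rotvec()
    n=n or int(np.ceil(max(np.linalg.norm(t-p)/40,np.linalg.norm(rv)/.12,1)))
    print('t',round(s['t'],2),'at',p.round(1),'tilt',np.degrees(np.arccos(-r.as_matrix()[2,2])).round(2),'total rot',rv.round(3),'rows',n,'q',s['q'].round(2))
    for i in range(n):
        print([(r.inv().apply((t-p)/n)).round(1).tolist(),(rv/n).round(3).tolist()])
        r=r*R.from_rotvec(rv/n)
if __name__=='__main__': plan(*map(float,sys.argv[1:5]))
E
python3 plan.py 560 160 230 1.65
python3 - <<'E'
from h import *
s=robot.read_state();E=robot.calibration('wrist')['extrinsics'];r=R.from_rotvec(s['orientation'])
c=-E[:3,:3].T@E[:3,3]; print(r.inv().apply(c-s['tool_pos']), r.inv().apply(E[:3,:3]))
E
```

```text
t 0.1 at [234.5 552.1 403.8] tilt 0.1 total rot [-2.00e-03  1.00e-03  1.14e+00] rows 13 q [ 1.08  0.13  1.49  0.    1.52 -0.09]
[[-34.8, -18.0, 0.5], [-0.0, 0.0, 0.088]]
[[-36.3, -14.8, 0.5], [-0.0, 0.0, 0.088]]
[[-37.4, -11.6, 0.5], [-0.0, 0.0, 0.088]]
[[-38.3, -8.3, 0.5], [-0.0, 0.0, 0.088]]
[[-38.9, -4.9, 0.5], [-0.0, 0.0, 0.088]]
[[-39.2, -1.5, 0.5], [-0.0, 0.0, 0.088]]
[[-39.1, 2.0, 0.5], [-0.0, 0.0, 0.088]]
[[-38.8, 5.4, 0.5], [-0.0, 0.0, 0.088]]
[[-38.2, 8.8, 0.5], [-0.0, 0.0, 0.088]]
[[-37.3, 12.1, 0.5], [-0.0, 0.0, 0.088]]
[[-36.1, 15.3, 0.5], [-0.0, 0.0, 0.088]]
[[-34.6, 18.4, 0.5], [-0.0, 0.0, 0.088]]
[[-32.9, 21.4, 0.5], [-0.0, 0.0, 0.088]]
[0.07928237 0.00130354 0.02008719] [[-1.11014300e-03  9.99999325e-01  3.42692745e-04]
 [-9.58877839e-01 -9.67229986e-04 -2.83817465e-01]
 [-2.83816942e-01 -6.43678450e-04  9.58878266e-01]]
```

Call:
apply_moves([
  [[-35,-18,0.5],[0,0,0.095]],
  [[-36,-15,0.5],[0,0,0.095]],
  [[-37,-12,0.5],[0,0,0.095]],
  [[-38,-8,0.5],[0,0,0.095]],
  [[-39,-5,0.5],[0,0,0.095]],
  [[-39,-1,0.5],[0,0,0.095]],
  [[-39,2,0.5],[0,0,0.095]],
  [[-39,6,0.5],[0,0,0.095]],
  [[-38,10,0.5],[0,0,0.095]],
  [[-37,13,0.5],[0,0,0.095]],
  [[-36,16,0.5],[0,0,0.095]],
  [[-35,19,0.5],[0,0,0.095]],
])

```text
t: 1.1
tool_pos: [0.5241, 0.1789, 0.3984]
orientation: [-2.194, -2.248, 0.001]
force: [0.5, 0.1, -0.1]
opening: 0.0928
gripper_force: 0.0
```

```bash
python3 plan.py 570 100 230 1.65
```

```text
t 1.1 at [524.1 178.9 398.4] tilt 0.03 total rot [-0.001  0.    -0.004] rows 3 q [0.24 0.01 1.63 0.   1.51 0.21]
[[-26.7, 14.7, 0.4], [-0.0, 0.0, -0.001]]
[[-26.7, 14.6, 0.4], [-0.0, 0.0, -0.001]]
[[-26.7, 14.6, 0.4], [-0.0, 0.0, -0.001]]
```

Call:
apply_moves([
  [[-27,14,0],[0,0,0]],
  [[-27,14,0],[0,0,0]],
  [[-20,14,0],[0,0,0]],
  [[0,0,0],[0,0,0]],
  [[0,0,0],[0,0,0]],
])

```text
t: 1.52
tool_pos: [0.5678, 0.1068, 0.398]
orientation: [-2.191, -2.25, 0.001]
force: [-0.5, -0.0, -0.9]
opening: 0.0931
gripper_force: 0.0
```

Run:
```python
from h import *
c=robot.calibration('wrist')
a,d=snap('wrist','w1'); W=cloud('wrist',d); np.save('pics/w1W.npy',W)
cv2.imwrite('pics/w1b.png',cv2.resize(a,(800,600),interpolation=cv2.INTER_CUBIC))
s=robot.read_state();print(s['t'],s['tool_pos'],s['orientation'])
import m; m.run('w1',W)
```

```text
1.5667 [0.56738067 0.10778861 0.39812758] [-2.18940628e+00 -2.25140893e+00  1.10658613e-03]
w1 brass px [144  74] 1964 ztop 61.0 topc [442.3 209.5] top size [25.3 25.6] fl c [443.  209.4] [47.3 49.6]
w1 brass px [276 108] 173 ztop 65.9 topc [581.8 179.8] top size [17.7  5.2] fl c  
w1 brass px [156 231] 314 ztop 47.1 topc [433.8  29.8] top size [8. 7.] fl c [439.7  30.3] [40.1 25.3]
w1 brass px [160 363] 1043 ztop 48.5 topc [ 435.1 -169.1] top size [18.  19.1] fl c [ 434.5 -168.5] [50.1 50.7]
w1 violet px [ 77 217] 2204 ztop 73.1 topc [359.6  52.8] top size [33.1 34.3] fl c [360.1  52.7] [48.5 49.5]
w1 violet px [100 278] 384 ztop 52.7 topc [372.6 -31.9] top size [5.8 4.1] fl c [366. -28.] [30.4 13.2]
w1 red px [447 140] 5941 ztop 31.4 topc [775.3 147.9] top size [ 68.3 103.1] fl c [765.7 148.1] [ 49.5 102.8]
w1 red px [146 183] 439 ztop 42.9 topc [432.2  88.7] top size [14.1 14.1] fl c [434.4  89.6] [16.2 19.6]
w1 red px [237 243] 1125 ztop 50.2 topc [553.2  83.5] top size [11.2 10.7] fl c [529.9  12.7] [ 15.2 140.2]
w1 red px [232 348] 337 ztop 27.7 topc [ 534.4 -139.9] top size [12.6 59.4] fl c [ 534.3 -140.2] [12.7 58.9]
```

View pics/w1b.png

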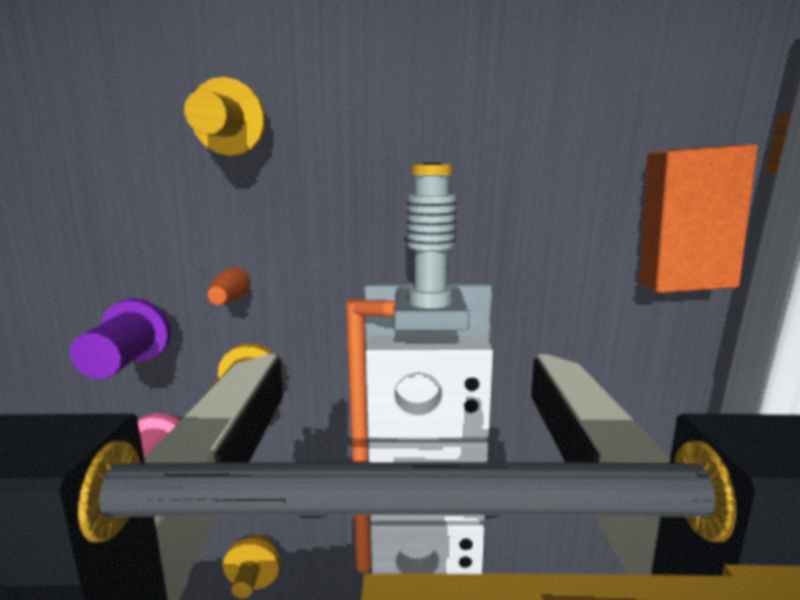

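The wrist view shows the sleeve at (432,222), the outlet 2 pocket at (418,391) with two dots beside it, and the medium plug at (210,110). The gripper hides the rest of the row. Next I fit the pocket rims on the z=46 plane and the sleeve's points.

```bash
cat > pk.py <<'E'
from h import *
from m import circ
def rays(name,fn,E=None):
    c=robot.calibration(name); K=np.array([[c['fx'],0,c['cx']],[0,c['fy'],c['cy']],[0,0,1]]); E=c['extrinsics']
    def f(px,z):
        n=cv2.undistortPoints(np.float64(px).reshape(-1,1,2),K,c['D']).reshape(-1,2)
        dirs=np.c_[n,np.ones(len(n))]@E[:3,:3]; o=-E[:3,:3].T@E[:3,3]
        return (o+dirs*((z-o[2])/dirs[:,2])[:,None])[:,:2]
    return f
def pockets(name,fn,exp):
    W=np.load(f'pics/{fn}W.npy'); f=rays(name,fn)
    h,w=W.shape[:2]; u,v=np.meshgrid(np.arange(w),np.arange(h)); P=f(np.stack([u,v],-1).reshape(-1,2),.046).reshape(h,w,2)*1e3
    for e in exp:
        hole=((W[...,2]<.0425)&(np.hypot(P[...,0]-e[0],P[...,1]-e[1])<30)).astype(np.uint8)
        n,l,st,_=cv2.connectedComponentsWithStats(hole)
        if n<2: continue
        i=1+st[1:,4].argmax(); hl=(l==i).astype(np.uint8)
        C=cv2.findContours(hl,cv2.RETR_EXTERNAL,cv2.CHAIN_APPROX_NONE)[0][0][:,0]
        q=f(C,.046); print(name,'pocket',e,'circle mm',(circ(q)*1e3).round(1),'bbox c',((q.min(0)+q.max(0))*500).round(1),'area-equiv centroid',P[l==i].mean(0).round(1),st[i,4])
if __name__=='__main__':
    ex=[(580,-140),(577,-63),(575,14)]
    pockets('scene','s0',ex); pockets('side','d0',ex); pockets('wrist','w1',ex)
    for fn in('s0','d0','w1'):
        W=np.load(f'pics/{fn}W.npy')*1e3; X,Y,Z=W[...,0],W[...,1],W[...,2]
        near=(abs(X-581)<25)
        for nm,y0,y1,z0,z1 in(('sleeve',132,158,60,72),('tops',-150,40,43.5,49),('bulk',30,100,71,78)):
            if nm=='tops': m=(abs(X-587)<70)&(Y>y0)&(Y<y1)&(Z>z0)&(Z<z1)
            else: m=near&(Y>y0)&(Y<y1)&(Z>z0)&(Z<z1)
            p=W[m]; 
            if len(p)>10: print(fn,nm,len(p),'x',np.percentile(p[:,0],[2,50,98]).round(1),'y',np.percentile(p[:,1],[2,98]).round(1),'z',np.percentile(p[:,2],[2,50,98]).round(1))
    W=np.load('pics/w1W.npy')*1e3
    m=(abs(W[...,0]-581)<25)&(W[...,2]>40)&(W[...,1]>90)
    p=W[m]; 
    for y in range(90,190,4):
        q=p[(p[:,1]>=y)&(p[:,1]<y+4)]
        if len(q)>3: print(y,len(q),'x',np.percentile(q[:,0],[3,97]).round(1),'zmax',q[:,2].max().round(1))
E
python3 pk.py
```

```text
scene pocket (580, -140) circle mm [ 581.8 -139.    14.7] bbox c [ 581.  -139.5] area-equiv centroid [ 581.7 -138.9] 70
scene pocket (577, -63) circle mm [578.8 -62.4  15.2] bbox c [578.7 -62.8] area-equiv centroid [579.2 -62.2] 77
scene pocket (575, 14) circle mm [578.2  14.6  14.8] bbox c [577.2  14. ] area-equiv centroid [578.4  14.6] 80
side pocket (580, -140) circle mm [ 581.9 -141.8   16.1] bbox c [ 581.9 -140.7] area-equiv centroid [ 581.9 -141.9] 142
side pocket (577, -63) circle mm [579.9 -65.8  15.8] bbox c [579.5 -64.2] area-equiv centroid [579.8 -65.8] 123
side pocket (575, 14) circle mm [577.9  11.1  16. ] bbox c [578.1  11.6] area-equiv centroid [577.9  11. ] 112
wrist pocket (580, -140) circle mm [ 582.6 -135.3   15.9] bbox c [ 582.7 -134.4] area-equiv centroid [ 582.6 -135.2] 417
wrist pocket (575, 14) circle mm [578.1  17.4  16.8] bbox c [578.3  17.3] area-equiv centroid [578.1  17.5] 616
s0 sleeve 89 x [571.9 587.4 595.3] y [132.8 156.9] z [60.7 66.3 70.9]
s0 tops 1163 x [541.3 594.9 633.1] y [-142.4   36.7] z [44.  46.8 48.8]
s0 bulk 73 x [560.2 582.  604.7] y [75.
[... 553 characters left out ...]
[573.8 593.6] zmax 63.8
106 74 x [573.4 593.5] zmax 64.3
110 73 x [573.3 593.1] zmax 64.7
114 76 x [573.1 593. ] zmax 64.7
118 76 x [573.3 593. ] zmax 64.1
122 79 x [572.9 593.5] zmax 64.3
126 93 x [561.3 592.9] zmax 325.1
130 3688 x [561.6 604.5] zmax 327.3
134 2680 x [557.3 604.3] zmax 315.5
138 4357 x [557.8 604.7] zmax 315.5
142 126 x [568.1 597.9] zmax 69.4
146 129 x [567.  596.6] zmax 69.3
150 122 x [567.8 596.3] zmax 70.3
154 128 x [567.5 597.1] zmax 68.8
158 125 x [567.3 596.1] zmax 70.3
162 128 x [567.6 595.8] zmax 68.7
166 91 x [571.5 591.4] zmax 64.8
170 89 x [571.4 592.5] zmax 64.3
174 92 x [570.1 592.3] zmax 65.9
178 108 x [569.3 593.7] zmax 66.4
182 58 x [570.7 593. ] zmax 66.4
```

```bash
python3 plan.py 582 148 52 1.65
```

```text
t 1.57 at [567.4 107.8 398.1] tilt 0.08 total rot [-0.001 -0.    -0.001] rows 5 q [0.1  0.07 1.56 0.   1.51 0.07]
[[7.9, 3.2, 35.8], [-0.0, -0.0, -0.0]]
[[7.9, 3.2, 35.8], [-0.0, -0.0, -0.0]]
[[7.9, 3.2, 35.8], [-0.0, -0.0, -0.0]]
[[8.0, 3.2, 35.8], [-0.0, -0.0, -0.0]]
[[8.0, 3.2, 35.8], [-0.0, -0.0, -0.0]]
```

Call:
apply_moves([
  [[20,8,20],[0,0,0]],
  [[20,8,30],[0,0,0]],
  [[0,0,38],[0,0,0]],
  [[0,0,30],[0,0,0]],
  [[0,0,0],[0,0,0]],
  [[0,0,0],[0,0,0]],
])

```text
t: 2.07
tool_pos: [0.5808, 0.1494, 0.279]
orientation: [-2.185, -2.253, 0.006]
force: [0.3, -0.2, 1.3]
opening: 0.0931
gripper_force: 0.0
```

```bash
python3 plan.py 582 148 52 1.65
```

```text
t 2.07 at [580.8 149.4 279. ] tilt 0.29 total rot [-0.005  0.     0.002] rows 2 q [0.17 0.22 1.62 0.   1.3  0.14]
[[-0.7, 0.7, 30.0], [-0.003, 0.0, 0.001]]
[[-0.7, 0.7, 30.0], [-0.003, 0.0, 0.001]]
```

Call:
apply_moves([
  [[-0.7,0.7,30],[0,0,0]],
  [[-0.7,0.7,30],[0,0,0]],
  [[0,0,0],[0,0,0]],
  [[0,0,0],[0,0,0]],
])

```text
t: 2.4
tool_pos: [0.5837, 0.1473, 0.2219]
orientation: [-2.188, -2.253, 0.001]
force: [-0.2, -0.3, -0.1]
opening: 0.093
gripper_force: 0.0
```

Run:
```python
from h import *
a,d=snap('wrist','w2'); W=cloud('wrist',d)*1e3
m=(abs(W[...,0]-581)<24)&(W[...,2]>40)&(W[...,2]<75)&(W[...,1]>90); p=W[m]
for y in range(92,194,4):
    q=p[(p[:,1]>=y)&(p[:,1]<y+4)]
    if len(q)>3: print(y,len(q),'x',np.percentile(q[:,0],[3,97]).round(1),'zmax',q[:,2].max().round(1))
s=robot.read_state();print(s['t'],s['tool_pos'],s['force'])
```

```text
92 308 x [571.6 599. ] zmax 69.6
96 488 x [571.1 598.8] zmax 69.4
100 490 x [573.6 598.9] zmax 69.7
104 201 x [577. 594.] zmax 65.9
108 72 x [580.3 591.6] zmax 66.1
128 33 x [569.5 599.4] zmax 63.9
132 254 x [569.2 600.1] zmax 70.4
136 352 x [570.4 599. ] zmax 70.9
140 491 x [569.7 599.4] zmax 71.2
144 437 x [569.2 599. ] zmax 71.1
148 381 x [570.1 598. ] zmax 70.4
152 501 x [569.2 599.3] zmax 70.7
156 473 x [568.7 598.5] zmax 70.8
160 839 x [569.6 598.2] zmax 70.4
164 325 x [573.5 594.2] zmax 69.5
168 316 x [573.5 593.5] zmax 66.2
172 278 x [573.7 593.3] zmax 65.7
176 380 x [571.6 595. ] zmax 68.1
180 833 x [572.1 594.4] zmax 67.9
2.45 [0.58457401 0.14737253 0.22350555] [ 1.64352116 -0.14617045  0.26083812]
```

Call:
apply_moves([
  [[0,0,3],[0,0,0]],
  [[0,0,0],[0,0,0]],
  [[0,0,0],[0,0,0]],
  [[0,0,0],[0,0,0]],
  [[0,0,0],[0,0,0]],
  [[0,0,0],[0,0,0]],
  [[0,0,0],[0,0,0]],
  [[0,0,0],[0,0,0]],
], claw=0, newtons=35)

```text
t: 3.12
tool_pos: [0.5837, 0.147, 0.2177]
orientation: [-2.189, -2.253, 0.0]
force: [-1.0, 0.6, -0.4]
opening: 0.0441
gripper_force: 0.0
```

Call:
apply_moves([
  [[0,0,0],[0,0,0]],
  [[0,0,0],[0,0,0]],
  [[0,0,0],[0,0,0]],
  [[0,0,0],[0,0,0]],
])

```text
t: 3.45
tool_pos: [0.583, 0.147, 0.2174]
orientation: [-2.188, -2.252, 0.004]
force: [-5.9, -0.1, 5.0]
opening: 0.0315
gripper_force: 35.0
```

Call:
apply_moves([
  [[-4,0,0],[0,0,0]],
  [[-4,0,0],[0,0,0]],
  [[-4,0,0],[0,0,0]],
  [[0,0,0],[0,0,0]],
  [[0,0,0],[0,0,0]],
])

```text
t: 3.87
tool_pos: [0.5832, 0.1362, 0.2175]
orientation: [-2.186, -2.251, 0.0]
force: [-5.1, 7.3, 2.9]
opening: 0.031
gripper_force: 35.0
```

Call:
apply_moves([
  [[-3,0,0],[0,0,0]],
  [[-2,0,0],[0,0,0]],
  [[0,0,0],[0,0,0]],
  [[0,0,0],[0,0,0]],
])

```text
t: 4.2
tool_pos: [0.5833, 0.1321, 0.2175]
orientation: [-2.185, -2.251, -0.002]
force: [-5.3, 12.6, 3.1]
opening: 0.0311
gripper_force: 35.0
```

Call:
apply_moves([
  [[-2,0,0],[0,0,0]],
  [[0,0,0],[0,0,0]],
  [[0,0,0],[0,0,0]],
])

```text
t: 4.45
tool_pos: [0.5833, 0.1316, 0.2175]
orientation: [-2.183, -2.25, -0.005]
force: [-4.7, 21.0, 1.3]
opening: 0.0313
gripper_force: 35.0
```

Force climbed to 21 N with no further travel, so the sleeve is at its stop. I let go there.

Call:
apply_moves([
  [[0,0,0],[0,0,0]],
  [[0,0,0],[0,0,0]],
  [[0,0,0],[0,0,0]],
  [[0,0,0],[0,0,0]],
  [[0,0,0],[0,0,0]],
  [[0,0,0],[0,0,0]],
], claw=0.85)

```text
t: 4.95
tool_pos: [0.5844, 0.1277, 0.2178]
orientation: [2.189, 2.253, -0.0]
force: [-0.0, 0.5, -0.2]
opening: 0.0668
gripper_force: 0.0
```

```bash
python3 - <<'E'
from h import *
a,d=snap('wrist','w3'); W=cloud('wrist',d)*1e3
m=(abs(W[...,0]-581)<24)&(W[...,2]>40)&(W[...,2]<75)&(W[...,1]>90); p=W[m]
for y in range(108,174,4):
    q=p[(p[:,1]>=y)&(p[:,1]<y+4)]
    if len(q)>3: print(y,len(q),'x',np.percentile(q[:,0],[3,97]).round(1),'zmax',q[:,2].max().round(1))
s=robot.read_state();print(s['t'],s['tool_pos'],s['force'],s['opening'])
E
python3 plan.py 583 132 180 1.65
```

```text
108 17 x [573.6 594.8] zmax 58.1
112 184 x [573.6 594.2] zmax 63.7
116 277 x [573.5 593.7] zmax 64.3
120 298 x [573.6 593.5] zmax 63.8
124 152 x [574.7 592.5] zmax 63.9
128 277 x [569.3 596.8] zmax 68.6
132 478 x [568.2 598.3] zmax 69.6
136 419 x [568.9 597.1] zmax 69.6
140 545 x [568.7 597.8] zmax 69.5
144 510 x [567.7 597.2] zmax 69.2
148 461 x [568.8 597. ] zmax 69.6
152 575 x [568.2 597.5] zmax 69.7
156 545 x [567.7 597.1] zmax 69.6
160 848 x [568.3 596.6] zmax 69.2
164 378 x [572.3 592.1] zmax 64.1
168 382 x [572.3 592.4] zmax 64.4
172 346 x [572.2 592.1] zmax 64.2
5.0 [0.5844403  0.12768996 0.21777576] [ 0.37911725  0.84815625 -0.94905163] 0.07047022793935553
t 5.0 at [584.4 127.7 217.8] tilt 0.01 total rot [ 0.  0. -0.] rows 4 q [ 0.13  0.29  1.66 -0.    1.19  0.1 ]
[[1.1, -0.3, -32.3], [0.0, 0.0, -0.0]]
[[1.1, -0.3, -32.3], [0.0, 0.0, -0.0]]
[[1.1, -0.3, -32.3], [0.0, 0.0, -0.0]]
[[1.1, -0.3, -32.3], [0.0, 0.0, -0.0]]
```

Call:
apply_moves([
  [[0,0,-32],[0,0,0]],
  [[0,0,-32],[0,0,0]],
  [[0,0,-32],[0,0,0]],
  [[-20,-8,-30],[0,0,0]],
  [[-37,-18,0],[0,0,0]],
  [[-37,-18,0],[0,0,0]],
  [[-37,-18,0],[0,0,0]],
  [[-37,-18,0],[0,0,0]],
  [[-37,-18,0],[0,0,0]],
  [[-37,-18,0],[0,0,0]],
  [[-37,-18,0],[0,0,0]],
  [[-30,-18,0],[0,0,0]],
])

```text
t: 6.0
tool_pos: [0.4401, -0.1875, 0.344]
orientation: [2.189, 2.252, -0.0]
force: [0.5, 0.2, 0.7]
opening: 0.0794
gripper_force: 0.0
```

```bash
python3 plan.py 435 -170 180 1.65
```

```text
t 6.0 at [ 440.1 -187.5  344. ] tilt 0.06 total rot [ 0.001  0.001 -0.001] rows 1 q [-0.51 -0.17  1.89 -0.    1.41 -0.54]
[[17.6, -4.6, -3.0], [0.001, 0.001, -0.001]]
```

Call:
apply_moves([
  [[22,0,0],[0,0,0]],
  [[0,0,0],[0,0,0]],
  [[0,0,0],[0,0,0]],
  [[0,0,0],[0,0,0]],
])

```text
t: 6.33
tool_pos: [0.441, -0.1631, 0.3439]
orientation: [2.187, 2.254, 0.0]
force: [0.6, 0.4, -0.6]
opening: 0.0789
gripper_force: 0.0
```

```bash
cat > look.py <<'E'
import sys
from h import *; import m
fn=sys.argv[1]
a,d=snap('wrist',fn); W=cloud('wrist',d); np.save(f'pics/{fn}W.npy',W)
cv2.imwrite(f'pics/{fn}b.png',cv2.resize(a,(800,600),interpolation=cv2.INTER_CUBIC))
s=robot.read_state(); print(round(s['t'],2),s['tool_pos'],s['orientation'],s['force'],s['opening'],s['gripper_force']); m.run(fn,W)
E
python3 look.py w4
```

```text
6.38 [ 0.44115351 -0.16281348  0.34385922] [ 2.18656732e+00  2.25515100e+00 -4.11095336e-05] [-0.41194118  0.27921991 -0.01809088] 0.07904106917136959 0.0
w4 brass px [271   5] 254 ztop 25.3 topc [445.9  -5.1] top size [30.5  6.2] fl c [445.9  -5.1] [30.5  6.2]
w4 brass px [267 108] 557 ztop 35.0 topc [446.  -90.2] top size [13.7 14.1] fl c [445.7 -90. ] [16.8 17. ]
w4 brass px [254 189] 1864 ztop 48.4 topc [ 435.1 -170. ] top size [16.9 17.3] fl c [ 435.1 -169.9] [49.3 49.2]
w4 brass px [325 349] 761 ztop 20.2 topc [ 524.5 -365.6] top size [48.3 57.5] fl c [ 525.2 -364.1] [35.9 54.6]
w4 violet px [174  53] 3239 ztop 73.1 topc [366.  -47.6] top size [32.6 32.7] fl c [367.4 -47.6] [45.5 48.9]
w4 red px [363  97] 2926 ztop 27.7 topc [532.9 -85.6] top size [ 17.2 169.5] fl c [533.  -85.2] [ 17.9 170.3]
```

View pics/w4b.png

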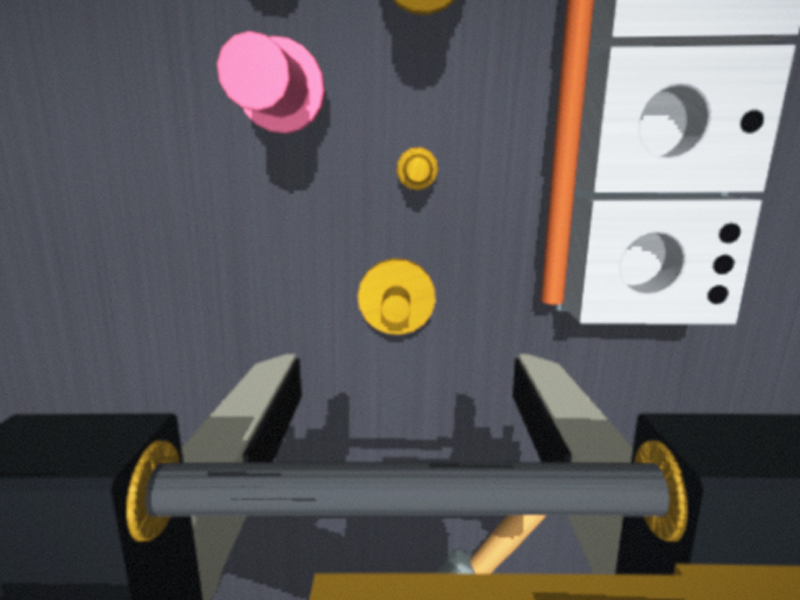

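The view shows the small plug at (396,297), the outlet 3 pocket at (652,262), the outlet 1 pocket at (675,120) and the barb at (418,168). All four are clear. Next I fit the pocket rims in this picture.

```bash
python3 - <<'E'
from pk import *
pockets('wrist','w4',[(582,-138),(580,-61)])
W=np.load('pics/w4W.npy')*1e3
im=cv2.imread('pics/w4.png').astype(int)
m=(abs(W[...,2]-46)<2.5)&(W[...,0]>525)&(W[...,0]<645)
p=W[m]; print('z',p[:,2].mean(), 'yminmax',np.percentile(p[:,1],[.3,99.7]),'x',np.percentile(p[:,0],[1,99]))
E
python3 plan.py 435 -170 46 1.65
```

```text
wrist pocket (582, -138) circle mm [ 581.5 -138.6   17. ] bbox c [ 581.9 -138.3] area-equiv centroid [ 581.6 -138.3] 1155
wrist pocket (580, -61) circle mm [579.5 -62.2  16.9] bbox c [579.6 -62.2] area-equiv centroid [579.5 -61.9] 1465
z 45.85270368832307 yminmax [-174.58564216   -5.68880622] x [542.91602726 634.9156825 ]
t 6.38 at [ 441.2 -162.8  343.9] tilt 0.03 total rot [0.    0.    0.002] rows 4 q [-0.46 -0.19  1.92 -0.    1.42 -0.49]
[[-1.7, -1.6, 32.7], [0.0, 0.0, 0.001]]
[[-1.7, -1.6, 32.7], [0.0, 0.0, 0.001]]
[[-1.7, -1.6, 32.7], [0.0, 0.0, 0.001]]
[[-1.7, -1.6, 32.7], [0.0, 0.0, 0.001]]
```

Call:
apply_moves([
  [[-3.5,-3,30],[0,0,0]],
  [[-3.5,-3,30],[0,0,0]],
  [[0,0,30],[0,0,0]],
  [[0,0,20],[0,0,0]],
  [[0,0,0],[0,0,0]],
  [[0,0,0],[0,0,0]],
  [[0,0,0],[0,0,0]],
], claw=0.5)

```text
t: 6.97
tool_pos: [0.4359, -0.1703, 0.2352]
orientation: [2.186, 2.254, 0.001]
force: [-0.2, -0.8, 0.5]
opening: 0.0469
gripper_force: 0.0
```

```bash
python3 plan.py 435 -170 47 1.65
```

```text
t 6.97 at [ 435.9 -170.3  235.2] tilt 0.09 total rot [0.001 0.001 0.002] rows 1 q [-0.48 -0.08  2.02 -0.    1.19 -0.51]
[[0.4, -0.9, 21.2], [0.001, 0.001, 0.002]]
```

Call:
apply_moves([
  [[0,-0.5,16],[0,0,0]],
  [[0,0,5],[0,0,0]],
  [[0,0,0],[0,0,0]],
  [[0,0,0],[0,0,0]],
])

```text
t: 7.3
tool_pos: [0.4348, -0.1705, 0.2137]
orientation: [2.188, 2.253, 0.0]
force: [-0.4, -0.5, 0.3]
opening: 0.0468
gripper_force: 0.0
```

Call:
apply_moves([
  [[0,0,0],[0,0,0]],
  [[0,0,0],[0,0,0]],
  [[0,0,0],[0,0,0]],
  [[0,0,0],[0,0,0]],
  [[0,0,0],[0,0,0]],
  [[0,0,0],[0,0,0]],
  [[0,0,0],[0,0,0]],
], claw=0, newtons=30)

```text
t: 7.88
tool_pos: [0.4346, -0.1705, 0.213]
orientation: [2.189, 2.253, 0.0]
force: [-0.5, -0.1, 1.8]
opening: 0.0175
gripper_force: 30.0
```

Call:
apply_moves([
  [[0,0,-20],[0,0,0]],
  [[0,0,-30],[0,0,0]],
  [[0,0,-30],[0,0,0]],
  [[8,12,-3],[0,0,0]],
  [[17.3,24.8,0],[0,0,0]],
  [[17.3,24.8,0],[0,0,0]],
  [[17.3,24.8,0],[0,0,0]],
  [[17.3,24.8,0],[0,0,0]],
  [[17.3,24.8,0],[0,0,0]],
  [[9,12.8,0],[0,0,0]],
  [[0,0,0],[0,0,0]],
  [[0,0,0],[0,0,0]],
])

```text
t: 8.88
tool_pos: [0.5802, -0.0622, 0.295]
orientation: [-2.186, -2.254, 0.002]
force: [-0.2, 0.2, -2.3]
opening: 0.0176
gripper_force: 30.0
```

```bash
python3 look.py w5; python3 plan.py 580.4 -62.7 76 1.65
```

```text
8.93 [ 0.57972047 -0.06271482  0.29502341] [-2.18744040e+00 -2.25332790e+00  1.91702174e-03] [-0.58909258  0.57094379 -0.72180668] 0.017129549684757026 29.99934285879135
w5 brass px [70 95] 5584 ztop 73.0 topc [445.5  16.4] top size [34.  33.1] fl c [449.8  15.9] [40.9 49. ]
w5 brass px [109 220] 876 ztop 34.6 topc [445.6 -89.7] top size [14.5 13.9] fl c [446.1 -89.5] [15.9 15.9]
w5 violet px [ 1 50] 52 ztop 19.3 topc [382.1  45.8] top size [ 4.7 16.3] fl c  
w5 violet px [ 18 173] 1604 ztop 39.9 topc [379.3 -49.9] top size [ 7.4 21.6] fl c [377.  -47.7] [28.9 49.1]
w5 red px [67  7] 369 ztop 28.7 topc [434.   77.4] top size [9.9 2.8] fl c [434.1  77.8] [14.   4.9]
w5 red px [210 132] 4201 ztop 43.2 topc [549.1  75.9] top size [20.   5.6] fl c [530.2 -23.3] [ 17.  204.6]
t 8.93 at [579.7 -62.7 295. ] tilt 0.1 total rot [-0.002  0.     0.001] rows 2 q [-0.2   0.16  1.66 -0.    1.32 -0.23]
[[-0.0, 0.4, 26.0], [-0.001, 0.0, 0.0]]
[[-0.0, 0.4, 26.0], [-0.001, 0.0, 0.0]]
```

View pics/w5b.png

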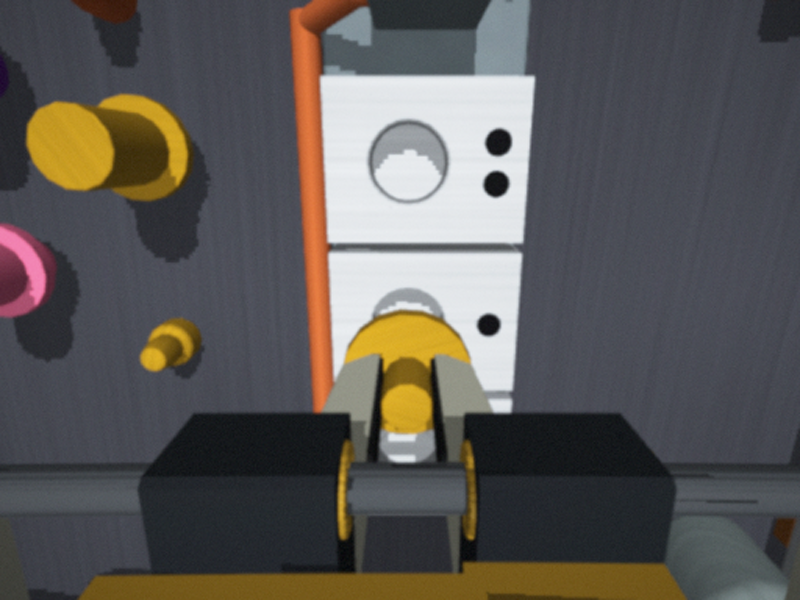

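The small plug is held upright at about (407,360), over the outlet 1 pocket. The outlet 2 pocket is clear at (408,160). I check the flange centre and pocket 2 numerically.

Run:
```python
from pk import *
pockets('wrist','w5',[(578,15)])
W=np.load('pics/w5W.npy')*1e3
im=cv2.imread('pics/w5.png'); hsv=cv2.cvtColor(im,cv2.COLOR_BGR2HSV); 
m=(hsv[...,0]>15)&(hsv[...,0]<30)&(hsv[...,1]>120)&(abs(W[...,0]-580)<40)&(abs(W[...,1]+62)<45)&(W[...,2]>70)&(W[...,2]<200)
p=W[m]; print(len(p),'z pct',np.percentile(p[:,2],[2,20,50,80,98]).round(1))
zf=np.median(p[p[:,2]<115][:,2]); q=p[abs(p[:,2]-zf)<4]; print('flange z',zf,'x',q[:,0].min(),q[:,0].max(),'y',q[:,1].min(),q[:,1].max())
hull=cv2.convexHull(q[:,:2].astype(np.float32))[:,0]
from m import circ
up=hull[hull[:,1]>-60]; print('circ',circ(up/1e3)*1e3)
```

```text
wrist pocket (578, 15) circle mm [578.2  14.1  17.3] bbox c [578.4  14.2] area-equiv centroid [578.2  14.5] 2025
3379 z pct [103.6 105.6 106.5 129.3 131. ]
flange z 105.9470806011953 x 556.5135091437253 602.8894829283155 y -87.1470467606749 -37.62094515345482
circ [579.71838628 -61.43014952  23.92303139]
```

Call:
apply_moves([
  [[0,0.6,20],[0,0,0]],
  [[0,0,14],[0,0,0]],
  [[0,0,6],[0,0,0]],
  [[0,0,4],[0,0,0]],
  [[0,0,3],[0,0,0]],
  [[0,0,0],[0,0,0]],
  [[0,0,0],[0,0,0]],
])

```text
t: 9.52
tool_pos: [0.5809, -0.0629, 0.2495]
orientation: [2.189, 2.253, 0.001]
force: [-0.9, 0.4, -0.6]
opening: 0.0176
gripper_force: 30.0
```

Call:
apply_moves([
  [[0,0,3],[0,0,0]],
  [[0,0,2],[0,0,0]],
  [[0,0,1],[0,0,0]],
  [[0,0,0.5],[0,0,0]],
  [[0,0,0],[0,0,0]],
  [[0,0,0],[0,0,0]],
])

```text
t: 10.02
tool_pos: [0.5809, -0.0627, 0.243]
orientation: [2.189, 2.253, 0.0]
force: [-3.6, 0.0, 5.8]
opening: 0.0175
gripper_force: 30.0
```

Call:
apply_moves([
  [[0,0,0],[0,0,0]],
  [[0,0,0],[0,0,0]],
  [[0,0,0],[0,0,0]],
  [[0,0,0],[0,0,0]],
  [[0,0,-4],[0,0,0]],
  [[0,0,-15],[0,0,0]],
  [[0,0,-30],[0,0,0]],
  [[0,0,-30],[0,0,0]],
  [[20,-10,-20],[0,0,0]],
  [[36,-18,0],[0,0,0]],
  [[36,-18,0],[0,0,0]],
  [[36,-18,0],[0,0,0]],
], claw=0.55)

```text
t: 11.02
tool_pos: [0.5124, 0.0642, 0.3422]
orientation: [2.19, 2.251, 0.002]
force: [1.0, -0.2, -1.3]
opening: 0.0514
gripper_force: 0.0
```

```bash
python3 plan.py 442 215 170 1.65
```

```text
t 11.02 at [512.4  64.2 342.2] tilt 0.1 total rot [ 0.002 -0.    -0.001] rows 5 q [ 0.03 -0.06  1.8   0.    1.4  -0.  ]
[[30.5, -13.2, 1.0], [0.0, -0.0, -0.0]]
[[30.5, -13.2, 1.0], [0.0, -0.0, -0.0]]
[[30.5, -13.2, 1.0], [0.0, -0.0, -0.0]]
[[30.5, -13.2, 1.0], [0.0, -0.0, -0.0]]
[[30.5, -13.2, 1.0], [0.0, -0.0, -0.0]]
```

Call:
apply_moves([
  [[31,-12,0],[0,0,0]],
  [[31,-12,0],[0,0,0]],
  [[31,-12,0],[0,0,0]],
  [[31,-12,0],[0,0,0]],
  [[18,-9,0],[0,0,0]],
  [[0,0,0],[0,0,0]],
  [[0,0,0],[0,0,0]],
  [[0,0,0],[0,0,0]],
])

```text
t: 11.68
tool_pos: [0.4522, 0.2033, 0.3415]
orientation: [2.188, 2.253, 0.0]
force: [-0.4, 0.3, 0.8]
opening: 0.0515
gripper_force: 0.0
```

```bash
python3 look.py w6; python3 plan.py 442 208 54 1.65
```

```text
11.73 [0.4523986  0.20298966 0.34139078] [2.18927757e+00 2.25246308e+00 3.53440712e-05] [-0.0497314   0.00184638 -0.14101442] 0.05138880929534 0.0
w6 brass px [250 178] 1948 ztop 60.7 topc [442.9 208.5] top size [24.6 25.1] fl c [442.6 208.5] [49.3 49.6]
w6 brass px [400 222] 367 ztop 65.0 topc [581.7 178.6] top size [18.7  6.7] fl c  
w6 brass px [249 349] 1379 ztop 71.8 topc [444.4  28.7] top size [30.2 10.5] fl c [444.5  16.8] [49.5 32.8]
w6 violet px [189 363] 45 ztop 20.4 topc [372.2 -24.6] top size [11.9  4.1] fl c  
w6 red px [239 281] 463 ztop 41.5 topc [432.7  91.9] top size [14.6  7.4] fl c [432.2  93.1] [21.1 11.8]
w6 red px [322 348] 362 ztop 27.5 topc [529.8   9.9] top size [12.8 52.3] fl c [529.8   8.2] [14.3 55.2]
t 11.73 at [452.4 203.  341.4] tilt 0.03 total rot [ 0.  0. -0.] rows 4 q [ 0.32 -0.12  1.85 -0.    1.4   0.29]
[[1.3, -2.6, 30.1], [0.0, 0.0, -0.0]]
[[1.3, -2.6, 30.1], [0.0, 0.0, -0.0]]
[[1.3, -2.6, 30.1], [0.0, 0.0, -0.0]]
[[1.3, -2.6, 30.1], [0.0, 0.0, -0.0]]
```

Call:
apply_moves([
  [[2.9,-4.7,20],[0,0,0]],
  [[2.9,-4.7,30],[0,0,0]],
  [[0,0,30],[0,0,0]],
  [[0,0,25],[0,0,0]],
  [[0,0,12],[0,0,0]],
  [[0,0,5],[0,0,0]],
  [[0,0,0],[0,0,0]],
  [[0,0,0],[0,0,0]],
])

```text
t: 12.4
tool_pos: [0.4433, 0.209, 0.2205]
orientation: [2.189, 2.252, 0.002]
force: [0.8, 0.9, -0.0]
opening: 0.0513
gripper_force: 0.0
```

Call:
apply_moves([
  [[0,0,0],[0,0,0]],
  [[0,0,0],[0,0,0]],
  [[0,0,0],[0,0,0]],
  [[0,0,0],[0,0,0]],
  [[0,0,0],[0,0,0]],
  [[0,0,0],[0,0,0]],
], claw=0, newtons=35)

```text
t: 12.9
tool_pos: [0.4426, 0.2094, 0.2198]
orientation: [2.189, 2.253, 0.001]
force: [-0.3, 0.2, 3.2]
opening: 0.0253
gripper_force: 34.9
```

Call:
apply_moves([
  [[0,0,-20],[0,0,0]],
  [[0,0,-35],[0,0,0]],
  [[0,0,-35],[0,0,0]],
  [[-14,9.3,-10],[0,0,0]],
  [[-28.3,18.6,0],[0,0,0]],
  [[-28.3,18.6,0],[0,0,0]],
  [[-28.3,18.6,0],[0,0,0]],
  [[-28.3,18.6,0],[0,0,0]],
  [[-28.3,18.6,0],[0,0,0]],
  [[-28.3,18.6,0],[0,0,0]],
  [[-14.1,9.2,0],[0,0,0]],
  [[0,0,0],[0,0,0]],
])

```text
t: 13.9
tool_pos: [0.5794, 0.012, 0.3186]
orientation: [2.192, 2.249, -0.002]
force: [0.2, -0.8, -1.9]
opening: 0.0253
gripper_force: 34.9
```

Call:
apply_moves([
  [[0,0,20],[0,0,0]],
  [[0,0,15],[0,0,0]],
  [[0,0,5],[0,0,0]],
  [[0,0,0],[0,0,0]],
  [[0,0,0],[0,0,0]],
])

```text
t: 14.32
tool_pos: [0.5779, 0.0157, 0.2791]
orientation: [-2.188, -2.253, 0.001]
force: [-0.5, -0.1, -1.7]
opening: 0.0254
gripper_force: 34.9
```

```bash
cat > held.py <<'E'
import sys
from pk import *
fn,x0,y0=sys.argv[1],float(sys.argv[2]),float(sys.argv[3])
W=np.load(f'pics/{fn}W.npy')*1e3
im=cv2.imread(f'pics/{fn}.png'); hsv=cv2.cvtColor(im,cv2.COLOR_BGR2HSV); 
m=(hsv[...,0]>15)&(hsv[...,0]<30)&(hsv[...,1]>120)&(abs(W[...,0]-x0)<34)&(abs(W[...,1]-y0)<34)&(W[...,2]>45)&(W[...,2]<200)
p=W[m]; h,e=np.histogram(p[:,2],np.arange(45,200,3)); k=h.argmax(); zf=e[k]+1.5; print('z hist',[(int(a),int(b)) for a,b in zip(e,h) if b>40])
for z in [float(v) for v in sys.argv[4:]]:
    q=p[abs(p[:,2]-z)<4]; zf=np.median(q[:,2]); print('flange z',zf.round(1),'x',q[:,0].min().round(1),q[:,0].max().round(1),'y',q[:,1].min().round(1),q[:,1].max().round(1))
E
python3 look.py w7|head -1; python3 held.py w7 578 15 97; python3 held.py w7 580 -62 54; python3 plan.py 578.4 15.3 82.8 1.65
```

```text
14.37 [0.5782818  0.0156169  0.27998097] [2.18808598e+00 2.25370887e+00 7.08797428e-04] [ 0.43459444  0.75372253 -1.53537834] 0.02558116093446017 34.91632103919983
z hist [(78, 47), (81, 728), (84, 881), (87, 74), (90, 73), (93, 95), (96, 112), (99, 101), (102, 89), (105, 120), (108, 103), (111, 116), (114, 130), (117, 893), (120, 977), (186, 66), (189, 103), (192, 89), (195, 220)]
flange z 97.3 x 564.5 598.7 y 16.5 28.0
z hist [(51, 88), (54, 361), (78, 316)]
flange z 54.6 x 561.9 601.2 y -84.8 -38.5
t 14.37 at [578.3  15.6 280. ] tilt 0.04 total rot [ 0.001 -0.     0.001] rows 1 q [-0.06  0.17  1.68  0.    1.29 -0.09]
[[-0.3, 0.1, 30.2], [0.001, -0.0, 0.001]]
```

View pics/w7b.png

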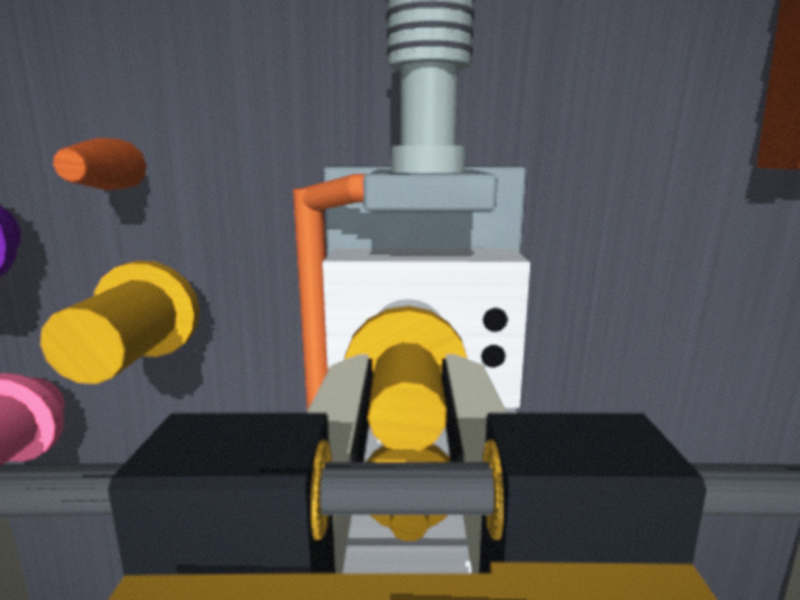

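The medium plug is upright at (407,350) over outlet 2, the block with two dots at (495,338). Behind it the small plug sits at flange z 54.6, which is seated. Lowering.

Call:
apply_moves([
  [[-0.3,0.2,9],[0,0,0]],
  [[0,0,6],[0,0,0]],
  [[0,0,4],[0,0,0]],
  [[0,0,3],[0,0,0]],
  [[0,0,2],[0,0,0]],
  [[0,0,0],[0,0,0]],
  [[0,0,0],[0,0,0]],
])

```text
t: 14.95
tool_pos: [0.5784, 0.0149, 0.2552]
orientation: [-2.189, -2.253, 0.0]
force: [0.6, 0.5, -1.3]
opening: 0.0254
gripper_force: 34.9
```

Call:
apply_moves([
  [[0,0,2.5],[0,0,0]],
  [[0,0,1.5],[0,0,0]],
  [[0,0,1],[0,0,0]],
  [[0,0,0.5],[0,0,0]],
  [[0,0,0],[0,0,0]],
  [[0,0,0],[0,0,0]],
])

```text
t: 15.45
tool_pos: [0.5784, 0.0149, 0.25]
orientation: [2.189, 2.253, 0.0]
force: [-3.2, 0.1, 2.4]
opening: 0.0256
gripper_force: 34.9
```

Call:
apply_moves([
  [[0,0,0],[0,0,0]],
  [[0,0,0],[0,0,0]],
  [[0,0,0],[0,0,0]],
  [[0,0,0],[0,0,0]],
  [[0,0,-4],[0,0,0]],
  [[0,0,-16],[0,0,0]],
  [[0,0,-32],[0,0,0]],
  [[0,0,-32],[0,0,0]],
  [[0,-15,-16],[0,0,0]],
  [[0,-35,0],[0,0,0]],
  [[0,-35,0],[0,0,0]],
  [[0,-35,0],[0,0,0]],
], claw=0.65)

```text
t: 16.45
tool_pos: [0.4574, 0.0114, 0.3503]
orientation: [2.188, 2.253, 0.001]
force: [-0.0, 0.1, 0.2]
opening: 0.0603
gripper_force: 0.0
```

Call:
apply_moves([
  [[0,-12,0],[0,0,0]],
  [[0,0,0],[0,0,0]],
  [[0,0,0],[0,0,0]],
  [[0,0,0],[0,0,0]],
])

```text
t: 16.78
tool_pos: [0.4473, 0.011, 0.3504]
orientation: [2.188, 2.252, 0.002]
force: [-0.0, 0.4, 0.4]
opening: 0.0607
gripper_force: 0.0
```

```bash
python3 look.py w8; python3 held.py w8 578.5 15 54; python3 held.py w8 580 -62 54;python3 plan.py 445 16 58 1.65
```

```text
16.83 [0.44742164 0.01102612 0.35025346] [2.18845903e+00 2.25273358e+00 1.26265264e-03] [-1.03256211  0.38247568  0.05353486] 0.06037679847766948 0.0
w8 brass px [258 179] 2106 ztop 72.8 topc [445.1  16.9] top size [33.  33.3] fl c [445.7  21.4] [48.6 39.7]
w8 brass px [406 190] 2569 ztop 90.4 topc [577.4  14.7] top size [25.7 24.2] fl c  
w8 brass px [392 258] 1025 ztop 60.4 topc [579.7 -57. ] top size [13.2  6.3] fl c  
w8 brass px [256 266] 477 ztop 34.2 topc [445.8 -89. ] top size [14.1 15.2] fl c [445.7 -86.2] [16.6  9.8]
w8 violet px [166 139] 2560 ztop 72.9 topc [359.6  51.7] top size [33.5 32.5] fl c [361.1  51.3] [46.8 49.5]
w8 violet px [177 237] 1261 ztop 72.5 topc [360.2 -43.8] top size [23.5 27.6] fl c [364.8 -36.5] [47.8 28.1]
w8 red px [246 103] 445 ztop 42.5 topc [432.4  87.1] top size [14.4 14.7] fl c [432.   87.2] [21.9 22. ]
w8 red px [362 170] 1851 ztop 50.2 topc [553.4  81.9] top size [12.6 11.3] fl c [540.4  22.2] [ 37.2 129.6]
w8 red px [330 332] 53 ztop 27.6 topc [ 534.8 -166.8] top size [11.7  8.2] fl c [ 534.6 -167.2] [13.   7.3]
z hist [(51, 889), (54, 347), (57, 43), (60, 50), (63, 45), (66, 54), (69, 50), (72, 56), (75, 55), (78, 53), (81, 68), (84, 58), (87, 574), (90, 181)]
flange z 53.6 x 553.0 601.6 y -10.1 38.7
z hist [(48, 44), (51, 639), (54, 278)]
flange z 53.6 x 555.8 604.0 y -72.9 -37.5
t 16.83 at [447.4  11.  350.3] tilt 0.07 total rot [0.001 0.    0.   ] rows 4 q [-0.09 -0.26  1.96  0.    1.44 -0.12]
[[1.3, -0.6, 31.3], [0.0, 0.0, 0.0]]
[[1.3, -0.6, 31.3], [0.0, 0.0, 0.0]]
[[1.3, -0.6, 31.3], [0.0, 0.0, 0.0]]
[[1.3, -0.6, 31.3], [0.0, 0.0, 0.0]]
```

View pics/w8b.png

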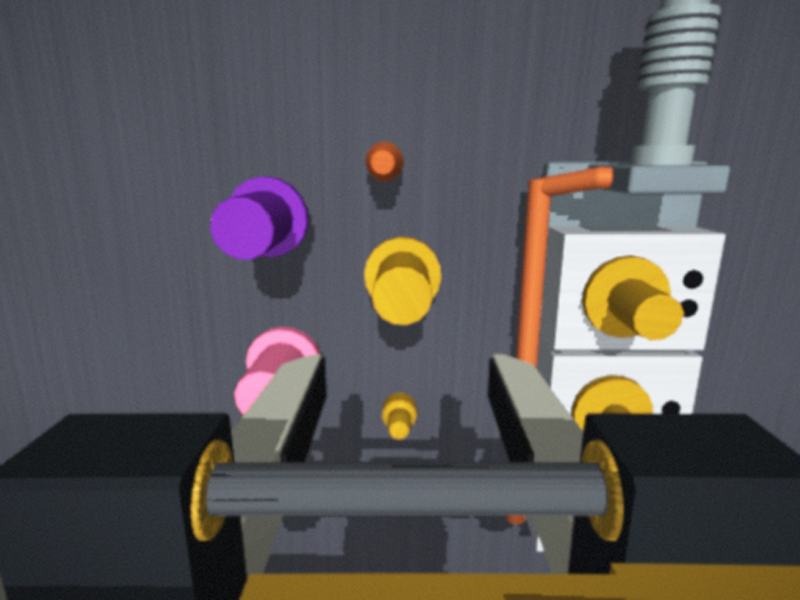

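Both seated plugs, at (628,295) and (612,400), have level flanges at z 53.6. The large brass plug's top is at (402,295), clear of purple, pink and nozzle.

Call:
apply_moves([
  [[2.9,-1,25],[0,0,0]],
  [[2.9,-1,33],[0,0,0]],
  [[0,0,30],[0,0,0]],
  [[0,0,25],[0,0,0]],
  [[0,0,12],[0,0,0]],
  [[0,0,3],[0,0,0]],
  [[0,0,0],[0,0,0]],
  [[0,0,0],[0,0,0]],
])

```text
t: 17.5
tool_pos: [0.4452, 0.0168, 0.2225]
orientation: [2.189, 2.253, 0.001]
force: [0.2, -0.7, 0.6]
opening: 0.0607
gripper_force: 0.0
```

Call:
apply_moves([
  [[0,0,0],[0,0,0]],
  [[0,0,0],[0,0,0]],
  [[0,0,0],[0,0,0]],
  [[0,0,0],[0,0,0]],
  [[0,0,0],[0,0,0]],
  [[0,0,0],[0,0,0]],
], claw=0, newtons=40)

```text
t: 18.0
tool_pos: [0.4446, 0.0168, 0.2223]
orientation: [2.188, 2.253, 0.001]
force: [0.5, 0.1, 2.8]
opening: 0.0332
gripper_force: 40.0
```

Call:
apply_moves([
  [[0,0,-20],[0,0,0]],
  [[0,0,-35],[0,0,0]],
  [[0,0,-35],[0,0,0]],
  [[-13,11,-8],[0,0,0]],
  [[-26.6,22.2,0],[0,0,0]],
  [[-26.6,22.2,0],[0,0,0]],
  [[-26.6,22.2,0],[0,0,0]],
  [[-26.6,22.2,0],[0,0,0]],
  [[-26.6,22.2,0],[0,0,0]],
  [[-13.6,11.3,0],[0,0,0]],
  [[0,0,0],[0,0,0]],
  [[0,0,0],[0,0,0]],
])

```text
t: 19.0
tool_pos: [0.5821, -0.1396, 0.3187]
orientation: [-2.189, -2.25, 0.001]
force: [0.4, 0.7, -1.5]
opening: 0.0331
gripper_force: 40.0
```

Call:
apply_moves([
  [[0,0,25],[0,0,0]],
  [[0,0,15],[0,0,0]],
  [[0,0,0],[0,0,0]],
  [[0,0,0],[0,0,0]],
])

```text
t: 19.33
tool_pos: [0.5811, -0.1378, 0.2785]
orientation: [-2.186, -2.252, 0.002]
force: [-0.2, -0.2, -2.7]
opening: 0.034
gripper_force: 40.0
```

```bash
python3 look.py w9|head -1; python3 held.py w9 582 -139 82 130; python3 plan.py 582.4 -138.9 85.3 1.65
```

```text
19.38 [ 0.58177082 -0.13809558  0.27999416] [-2.18753402e+00 -2.25365779e+00  4.07777340e-04] [ 0.23711303 -0.07639075 -1.42319047] 0.033546552597569265 39.99871015548706
z hist [(78, 277), (81, 1047), (84, 84), (87, 97), (90, 83), (93, 112), (96, 131), (99, 106), (102, 127), (105, 127), (108, 136), (111, 128), (114, 157), (117, 143), (120, 156), (123, 187), (126, 703), (129, 2471), (186, 76), (189, 109), (192, 101), (195, 241)]
flange z 81.6 x 558.9 605.1 y -140.8 -113.1
flange z 129.5 x 565.2 599.0 y -148.5 -120.9
t 19.38 at [ 581.8 -138.1  280. ] tilt 0.05 total rot [-0.001 -0.     0.001] rows 1 q [-0.32  0.22  1.63  0.    1.3  -0.35]
[[-0.8, 0.6, 27.7], [-0.001, -0.0, 0.001]]
```

View pics/w9b.png

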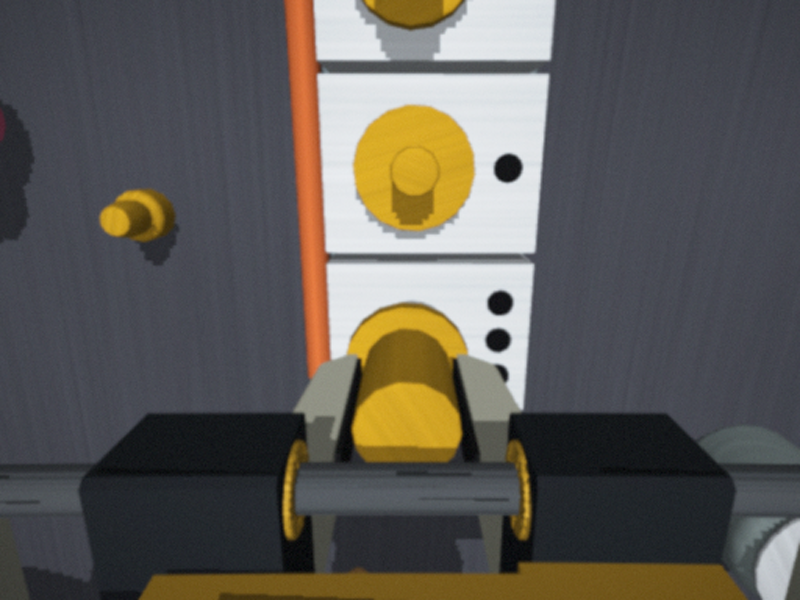

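The large plug is upright at (408,350) over the three-dot block, and the small plug at (414,168) is seated flat. Lowering.

Call:
apply_moves([
  [[-0.7,0.5,8],[0,0,0]],
  [[0,0,5],[0,0,0]],
  [[0,0,4],[0,0,0]],
  [[0,0,3],[0,0,0]],
  [[0,0,2],[0,0,0]],
  [[0,0,0],[0,0,0]],
  [[0,0,0],[0,0,0]],
])

```text
t: 19.97
tool_pos: [0.5827, -0.1396, 0.2576]
orientation: [-2.189, -2.253, 0.0]
force: [0.4, 0.6, -1.7]
opening: 0.0337
gripper_force: 40.0
```

Call:
apply_moves([
  [[0,0,2],[0,0,0]],
  [[0,0,1.5],[0,0,0]],
  [[0,0,1],[0,0,0]],
  [[0,0,0.5],[0,0,0]],
  [[0,0,0],[0,0,0]],
  [[0,0,0],[0,0,0]],
])

```text
t: 20.47
tool_pos: [0.5827, -0.1396, 0.2527]
orientation: [-2.189, -2.253, 0.0]
force: [0.1, -1.1, -2.3]
opening: 0.0333
gripper_force: 40.0
```

Call:
apply_moves([
  [[0,0,0.6],[0,0,0]],
  [[0,0,0.4],[0,0,0]],
  [[0,0,0],[0,0,0]],
  [[0,0,0],[0,0,0]],
])

```text
t: 20.8
tool_pos: [0.5828, -0.1396, 0.2523]
orientation: [2.189, 2.253, 0.0]
force: [-2.5, 1.0, 4.4]
opening: 0.0335
gripper_force: 40.0
```

Contact is made, so the plug is seated. I let go, rise and back off towards the robot so that I can see it.

Call:
apply_moves([
  [[0,0,0],[0,0,0]],
  [[0,0,0],[0,0,0]],
  [[0,0,0],[0,0,0]],
  [[0,0,0],[0,0,0]],
  [[0,0,-4],[0,0,0]],
  [[0,0,-16],[0,0,0]],
  [[0,0,-32],[0,0,0]],
  [[0,0,-38],[0,0,0]],
  [[0,-20,-20],[0,0,0]],
  [[-8,-35,0],[0,0,0]],
  [[-8,-35,0],[0,0,0]],
  [[-4,-30,0],[0,0,0]],
], claw=0.7)

```text
t: 21.8
tool_pos: [0.4619, -0.1634, 0.3625]
orientation: [2.188, 2.253, -0.0]
force: [-0.7, -1.3, 0.8]
opening: 0.0645
gripper_force: 0.0
```

Call:
apply_moves([
  [[0,0,0],[0,0,0]],
  [[0,0,0],[0,0,0]],
  [[0,0,0],[0,0,0]],
  [[0,0,0],[0,0,0]],
])

```text
t: 22.13
tool_pos: [0.4642, -0.163, 0.3623]
orientation: [2.188, 2.253, 0.001]
force: [-0.1, -0.6, 0.1]
opening: 0.0652
gripper_force: 0.0
```

```bash
python3 look.py wa; python3 held.py wa 582.5 -139 54; python3 held.py wa 580 -62 54
python3 - <<'E'
from h import *; import m
for n,f in(('scene','s1'),('side','d1')):
    a,d=snap(n,f); W=cloud(n,d); m.run(f,W)
a=cv2.imread('pics/d1.png')[100:300,130:400]; cv2.imwrite('pics/d1c.png',cv2.resize(a,(800,593),interpolation=cv2.INTER_CUBIC))
E
```

```text
22.18 [ 0.46422019 -0.16292077  0.36205212] [2.18788978e+00 2.25370691e+00 5.43170523e-04] [ 0.39691878 -0.29047345 -0.22850637] 0.06489544289507757 0.0
wa brass px [405   6] 392 ztop 55.2 topc [577.9  -7.1] top size [34.5  8.3] fl c  
wa brass px [397  78] 2742 ztop 78.1 topc [580.8 -62.6] top size [17.4 17.2] fl c  
wa brass px [244 107] 500 ztop 34.5 topc [445.7 -90.5] top size [14.5 14.8] fl c [446.3 -90.7] [16.7 17.1]
wa brass px [387 165] 1650 ztop 97.8 topc [ 575.4 -137. ] top size [19.9 28.1] fl c  
wa brass px [298 343] 405 ztop 19.9 topc [ 518.6 -374.8] top size [36.7 42. ] fl c [ 528.8 -359.1] [ 8.  10.4]
wa violet px [152  55] 3036 ztop 73.0 topc [365.6 -47.5] top size [33.9 33.2] fl c [367.8 -47.8] [44.4 49.5]
wa red px [333  94] 2370 ztop 27.6 topc [532.8 -83.7] top size [ 17.3 173.7] fl c [532.6 -83.2] [ 18.1 174.7]
z hist [(51, 565), (54, 265), (57, 41), (60, 50), (63, 44), (66, 52), (69, 52), (72, 49), (75, 55), (78, 59), (81, 57), (84, 58), (87, 64), (90, 63), (93, 60), (96, 67), (99, 920), (102, 438)]
flange z 53.7 x 557.9 603.0 y -163.5 -115.3
z hist [(51, 1385), 
[... 1059 characters left out ...]
5 topc [ 578.8 -150.8] top size [25.2 17.6] fl c  
d1 brass px [221 251] 108 ztop 36.1 topc [444.4 -93. ] top size [13.  11.7] fl c [443.1 -97. ] [12.6 11.3]
d1 brass px [301 337] 197 ztop 22.7 topc [ 539.7 -350. ] top size [33.4 62.6] fl c [ 539.4 -342.7] [31.  47.9]
d1 violet px [172 210] 406 ztop 74.7 topc [360.3  48.2] top size [29.7 35.2] fl c [359.4  44.1] [48.2 42. ]
d1 violet px [184 241] 268 ztop 73.0 topc [365.3 -50.2] top size [31.9 32.4] fl c [365.4 -54.7] [48.7 42. ]
d1 red px [308 152] 547 ztop 34.0 topc [775.  142.8] top size [ 68.2 104.3] fl c [775.2 140.6] [66.6 99.9]
d1 red px [256 239] 166 ztop 29.6 topc [531.8 -92.9] top size [ 14.5 166.9] fl c [531.6 -92.4] [ 15.9 167.9]
```

View pics/d1c.png

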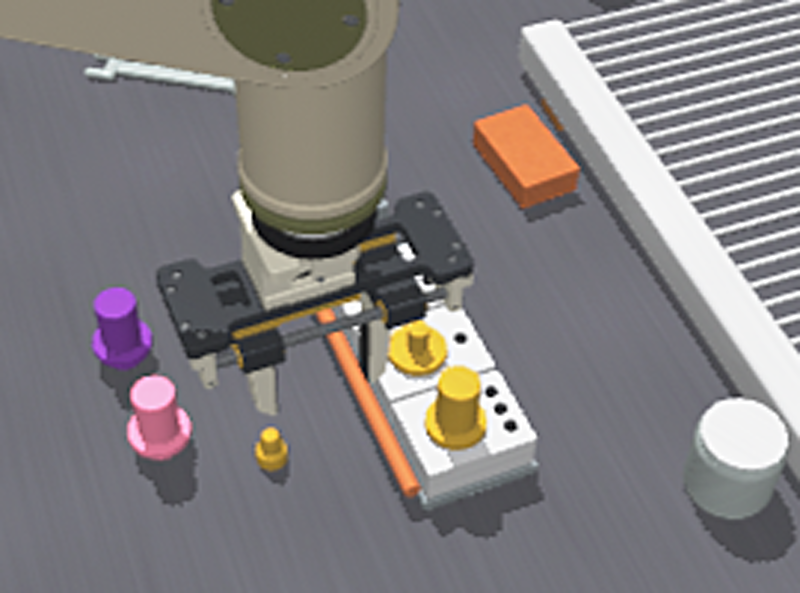

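The crop shows the large plug at (456,405) standing upright in the three-dot block and the small plug at (418,348) flat in the one-dot block. The flanges measure z 53.7, the bystanders have not moved, and the arm is clear. I hand it in.

```bash
python3 -c "
from plant import robot
print(robot.close_job())"
```

```text
the job is handed in; nothing more can be done
None
```

The job is handed in at about 22 s: I pulled the sleeve to its stop and it snapped forward by itself when let go, then seated the small, medium and large plugs upright and flat in outlets 1, 2 and 3 in that order, with no bystander seen to move; the judge's verdict was not shown.

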